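# Grease a bearing with the push gun

### The arm

A 6-joint arm with a two-finger parallel gripper is mounted at the origin on the work surface. World frame = base frame: x ahead of the robot, y to its left, z up, the work surface at z = 0. Lengths are in m, angles in rad, forces in N, time in s.
With the tool pointing down it reaches from about 0.4 to 0.825 m from the base axis. Payload 7 kg.
Tool frame: the origin (TCP) lies at the centre of the arm's flange, where the gripper is bolted on; the fingertips stand 178 mm ahead of it and the grasp point (between the pads) lies 159 mm ahead of it; x points along the fingers, y is the direction in which the jaws open and shut, and the axes are right-handed (so a half turn about x gives the same grasp; the last joint's range is limited). The gripper opens to 88 mm and grips with 3 to 60 N. Pads are 19 mm wide; open, the fingers measure 130 mm over their backs; the gripper's body (78 mm by 193 mm) begins 47 mm behind the grasp point.
Start: joints at [1.4, 0.359, 0.012, 0, -1.224, -0.288], TCP at [0.299, 0.605, 0.405] pointing down, gripper open.
Joint ranges: [-3.07, 3.07], [-1.43, 2.12], [-1.02, 1.25], [-3.03, 1.67], [-3.05, -0], [-3.03, 3.03]. Speed limits (rad/s): [2.39, 2.39, 3.01, 3.14, 3.14, 3.14].

### API

Orientations are given as [roll, pitch, yaw] about the fixed x, y, z axes, in that order (R = Rz(yaw) Ry(pitch) Rx(roll)).
In Python, from station import status, viewer, arm gives the robot as it stands. The module is installed in compiled form; this text tells all that it offers.
- The arm moves only by the tool apply_moves, never from a script. Its argument "commands" is a list of rows, each an object of numbers: "dx", "dy", "dz": the shift along the world's x, y, z in mm; "spin": the turn about the world's z in degrees; "hand": the closure, from 0 (fully open) to 1 (shut). A call has exactly 5 rows; each row shifts and turns the commanded pose from where the row before left it; what a row does not reach is not made up. A row lasts 1/8 s, in which the tool goes at most 62.5 mm and 10.7 degrees, less where a joint would pass 70% of its speed; a pose out of reach is approached as far as the arm can. A call is refused whole if a number of a shift passes 62.5 or a number of a turn 10.7, either way. A call with a gripper value outside its range is refused whole. The fingers move at their own pace and stop on an object; "grip_force" is the grip in N (left out, the last holds). Time passes only in rows, so rows that do not move let the fingers close, or fill a call up. It gives the time, the measured TCP pose, the force and the opening at its end, in the units of the state.
- status.get_state(): the state, without advancing time (a new reading comes with each control period).
- viewer.grab_frame(name): name is "scene" or "top" or "wrist"; returns the picture (384x512x3 uint8, red, green, blue); there is no depth.
- viewer.camera_info(name): a dict with "fx", "fy", "cx", "cy" (pixels), "D" ([k1, k2, p1, p2, k3] as OpenCV has them; the pictures are not rectified), "eye" and "attitude" of the camera in the world; the wrist camera has in their place "T_tool_cam" (4x4, takes a point from camera to tool coordinates, whose origin is the TCP and whose axes are the tool frame's). Camera axes: x right, y up, looking along -z (the intrinsics and any distortion apply to the point x, -y, -z); pixel columns grow to the right and rows downward; lengths in m; the calibration is good to about 2 mm. A picture is of the moment at which its call begins: read the wrist's pose just before it. camera_info takes no time and is no camera call.
- arm.job_done(): hands the job in, once; it reports no verdict.
The state is a dict: "t": time; "q": joint angles; "qd": joint speeds; "joint_efforts": joint torques, N m; "eef_pos": TCP position; "ee_rot": TCP orientation; "force": force on the tool from outside, world axes, zero at the start; "moment": the same for the moment, N m; "width": finger opening in m.
Only numpy, scipy, OpenCV 4.12 (cv2) and the standard library are available. Lean on these libraries where they do the work, as an engineer would, in place of code of your own. Each camera call takes 0.05 s, during which the arm holds its last target.

### The job

Slide the dust guard on the bearing fully open to uncover the leaning grease nipple. Then take the grease gun out of its wooden holder, set its nose squarely on the nipple and press along the nipple until the spring collar snaps fully down. Do not let go: the program finishes with the gun still gripped, holding the collar down against its spring, and leave the other things on the bench where they are.

Things in the scene. Friction and masses are not known exactly. Their poses are not given: they have to be found in the camera images.
- bearing: grey cast pillow block on a steel plate, fixed on the bench. Origin on the bench under the housing's centre; x points from its front to its back, z up; at yaw 0 the front faces the robot. Plate x -52..88, y -75..115, 8 thick. Housing: cylinder along y, radius 32, length 50, centre 42 up; shaft radius 13, y -75..75 (mm). The grease nipple leans 0.40 rad from vertical to the front (-x).
- nipple_tip (a point): tip of the brass grease nipple. Its z axis is the nipple's axis, pointing outward (up and to the bearing's front), its y the bearing's y. In the bearing's frame it lies at (-27, 0, 106) mm. The nipple is a pin of radius 5 mm, tapering over its last 8 mm to radius 2 mm; fixed.
- collar_rest (a point): on the nipple's axis, 13 mm below the tip: here is the flat top of the steel spring collar round the nipple (radius 9.5, 9 high) when free; fully down it is 21 mm below the tip. At this height two spring catches with 10 mm rollers stand at +y and -y of the nipple, 9.7 mm from its axis; the gun's flange pushes them 2 mm apart, and they snap in above it as the collar nears its stop.
- collar (a joint): travel of the spring collar along the nipple's axis, m: 0 free, 0.008 fully down on its stop. The flat mouth of the gun pushes it. Collar 12 N at first, 14 N at the stop; the roller catches take about 6 N just before the collar is touched and snap in, drawing the gun down with some 5 N, from 4 to 8 mm. They do not hold it: the spring pushes the gun back off when it is not held down.
- guard (a joint): position of the dust guard along its rail, m: 0 shut (its plate covers the nipple), 0.070 fully open at the stop; grows along the bearing's +y. Starts between 0 and 0.012. Friction about 2.5 N; it stays where it is left.
- guard_grip (a point): centre of the top of the guard's upright black grip, 26 (bearing x) by 20 (bearing y) mm, 66 mm high, standing on the rail, its top 139 mm above the bench; moves with the guard. In the bearing's frame: (62, guard position, 139) mm. An 8 mm thick round arm leaves its front (-x) 92 mm above the bench and runs over the housing to the plate; the grip's other sides are free.
- guard_plate (a point): centre of the guard's 34 x 34 x 3 mm aluminium plate, square to the nipple's axis; moves with the guard. Shut, it lies 8.5 mm beyond the nipple's tip.
- rail_mid (a point): centre of the top of the upright aluminium rail behind the housing, 26 (x) by 130 (y) mm, 72 mm above the bench, on which the guard slides; fixed to the bearing.
- holder: wooden block 80 x 80 x 30 mm, fixed on the bench (it and the bearing may change sides), with a hole of diameter 26 mm, 20 mm deep, in which the grease gun stands. Origin: centre of the underside.
- gun: push-type grease gun, 125 mm long, about 0.26 kg, loose, upright, nose down in the holder, mouth 10 mm above the bench. Origin: centre of the open mouth; z along its axis to the other end. Steel nose: flange radius 11.5 (z 0..4), neck 8.5 (..26), 10 (..42 mm), with a bore of radius 6.5, 26 deep, that goes over the nipple; round barrel radius 16, z 42..125, to be gripped.
- wrench: bystander: open-end spanner 130 mm long, lying near the middle in front; to be left alone
- jar: bystander: glass jar, diameter 64, height 85 mm; to be left alone
- oil: bystander: white bottle, diameter 56, height 150 mm; to be left alone
- tin: bystander: steel tin, diameter 72, height 100 mm; to be left alone
- hammer: bystander: hammer lying down, about 250 mm long; to be left alone
- driver: bystander: screwdriver lying down, about 200 mm long; to be left alone
- race: bystander: steel bearing ring, diameter 52, height 15 mm; to be left alone
Mind the look-alikes: they are no part of the job. What is meant by the gun is not orange, and is the smaller of those in its own colour.

How it is judged:
By the outcome, as a careful person would: the job done as asked, in the order asked, and still so for the second after the job is handed in, while the arm keeps its last pose, push and grip.
It also fails if it takes over 51 s, if anything falls off the work surface, if the arm or the gripper's body presses on something with over 40 N, if the wrist force passes 120 N, or if a joint passes its speed limit or range.

## Working session

There is one attempt and no reset: what is moved stays moved. The work goes in short steps, Python scripts to look and compute and a tool call to move; the robot and the scene stay as the last step left them, time stands still between calls to the robot, and variables do not carry over. Pictures are saved under pics/ and viewed, and the job is handed in when it is done.

Besides the shell and the picture viewer there is one more tool, called after "Emit:" as name([rows], argument=value, ...), one row to a line, values as JSON. apply_moves: Moves the arm, as the interface text tells. Its arguments: {"type":"object","properties":{"commands":{"type":"array","items":{"type":"object","properties":{"dx":{"type":"number"},"dy":{"type":"number"},"dz":{"type":"number"},"spin":{"type":"number"},"hand":{"type":"number"}}}},"grip_force":{"type":"number"}},"required":["commands"]}

```bash
mkdir -p pics; ls
cat > h.py <<'E'
import numpy as np,cv2
from scipy.spatial.transform import Rotation as R
from station import status,viewer,arm
def save(n,img): cv2.imwrite('pics/'+n+'.png',img[:,:,::-1])
def st():
    s=status.get_state(); return s
E
python3 - <<'E'
from h import *
print(st())
for n in ['scene','top','wrist']:
    i=viewer.camera_info(n); print(n,i)
    im=viewer.grab_frame(n); save('a_'+n,im); np.save('pics/a_'+n,im)
E
```

```text
pics
{'t': 0.0, 'q': array([ 1.40005594e+00,  3.59367190e-01,  1.10327871e-02, -3.54895933e-04,
       -1.22411468e+00, -2.88125255e-01]), 'qd': array([ 7.39819144e-06, -8.09190076e-04, -8.43654144e-04, -1.80333502e-03,
       -1.24136897e-03, -3.30046615e-04]), 'joint_efforts': array([ 1.68687733e-03, -5.82721066e+01,  2.93046981e+01,  6.99675232e+00,
        7.06955689e-03, -1.59748488e-04]), 'eef_pos': array([0.29887422, 0.60499022, 0.40372298]), 'ee_rot': array([ 1.65976571,  1.56911022, -1.94081345]), 'force': array([ 0.83826801, -0.01364965, -0.15755747]), 'moment': array([-0.04544834,  0.014063  , -0.03806189]), 'width': 0.08779818299041527}
scene {'fx': 349.6106913330117, 'fy': 349.6106913330117, 'cx': 251.54453467101354, 'cy': 195.02035863090913, 'D': array([-0.06570516,  0.        ,  0.        ,  0.        ,  0.        ]), 'eye': array([ 1.45234628, -0.29449234,  0.71226023]), 'attitude': array([ 0.97525814, -0.01612798,  1.24197878])}
top {'fx': 454.94871537561164, 'fy': 454.94871537561164, 'cx': 257.8683602790923, 'cy': 186.32047873139925, 'D': array([-0.09119839,  0.        ,  0.        ,  0.        ,  0.        ]), 'eye': array([ 0.35291755, -0.0120467 ,  1.37462352]), 'attitude': array([ 0.19189654,  0.0274326 , -1.57756828])}
wrist {'fx': 292.7619296916902, 'fy': 292.7619296916902, 'cx': 253.93304739757505, 'cy': 192.55642565967054, 'D': array([0.01365204, 0.        , 0.        , 0.        , 0.        ]), 'T_tool_cam': array([[ 1.35512316e-05,  2.97234258e-01, -9.54804585e-01,
         2.02649762e-02],
       [ 9.99999335e-01, -1.10496269e-03, -3.29786373e-04,
        -4.49159548e-04],
       [-1.15304725e-03, -9.54803946e-01, -2.97234075e-01,
        -8.09854597e-02],
       [ 0.00000000e+00,  0.00000000e+00,  0.00000000e+00,
         1.00000000e+00]])}
```

View pics/a_scene.png

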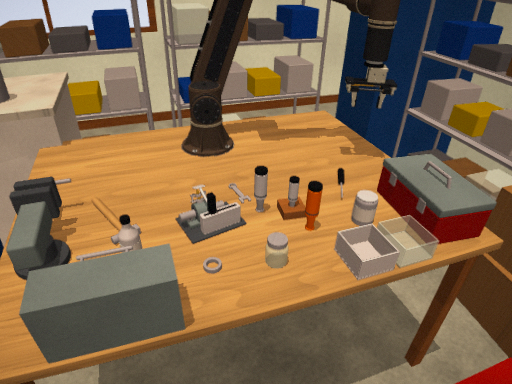

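View pics/a_top.png

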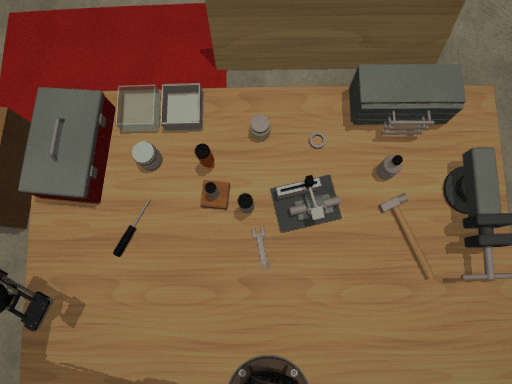

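View pics/a_wrist.png

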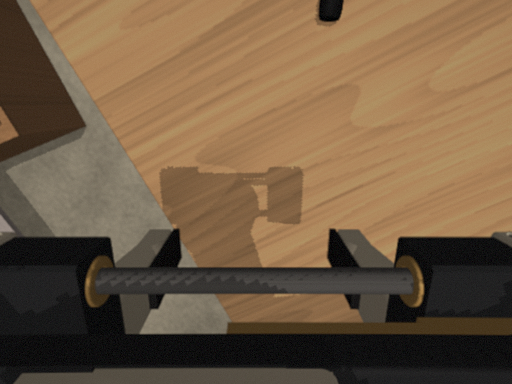

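Run:
```python
import cv2
a=cv2.imread('pics/a_scene.png');b=cv2.imread('pics/a_top.png')
cv2.imwrite('pics/b1.png',cv2.resize(a[150:280,160:400],None,fx=3.3,fy=3.3,interpolation=cv2.INTER_CUBIC))
cv2.imwrite('pics/b2.png',cv2.resize(b[130:280,180:360],None,fx=4,fy=4,interpolation=cv2.INTER_CUBIC))
```

```text
(no output)
```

View pics/b1.png

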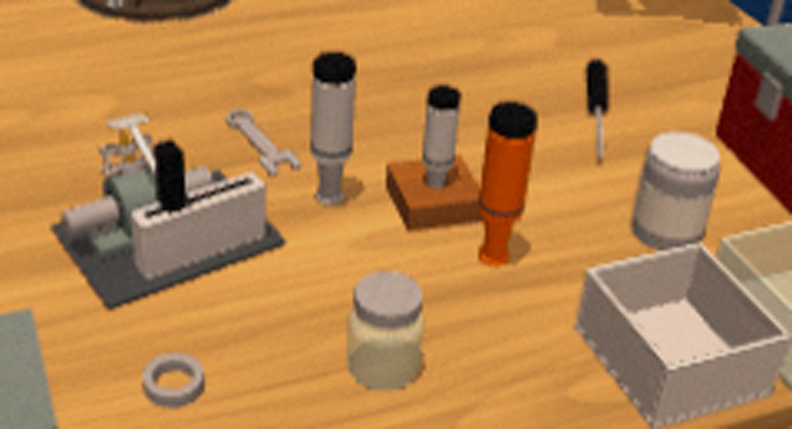

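View pics/b2.png

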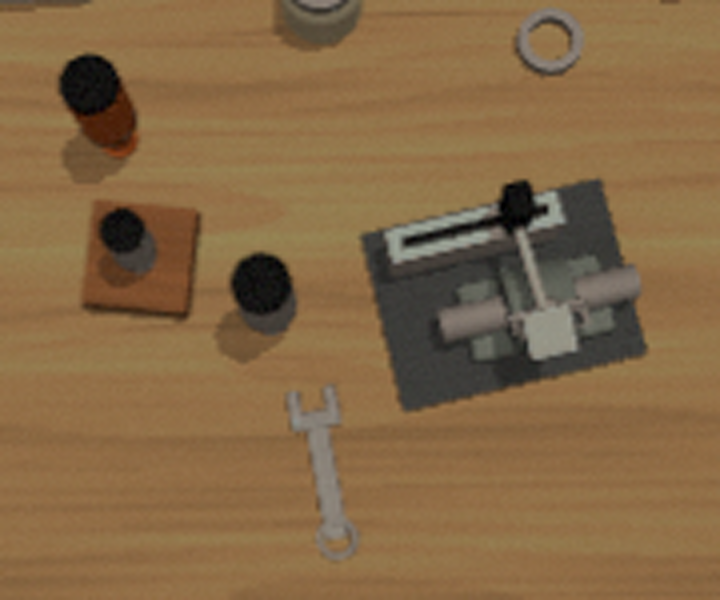

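```bash
cat >> h.py <<'E'
def cam(n,s=None):
    i=viewer.camera_info(n)
    K=np.array([[i['fx'],0,i['cx']],[0,i['fy'],i['cy']],[0,0,1.]])
    if n=='wrist':
        Rt=R.from_euler('xyz',s['ee_rot']).as_matrix(); T=i['T_tool_cam']
        return K,i['D'],Rt@T[:3,:3],s['eef_pos']+Rt@T[:3,3]
    return K,i['D'],R.from_euler('xyz',i['attitude']).as_matrix(),i['eye']
def ray(c,uv):
    K,D,Rc,e=c
    p=cv2.undistortPoints(np.array(uv,float).reshape(-1,1,2),K,D).reshape(-1,2)
    d=np.c_[p[:,0],-p[:,1],-np.ones(len(p))]@Rc.T
    return e,d/np.linalg.norm(d,axis=1)[:,None]
def onz(c,uv,z):
    e,d=ray(c,uv); return e+d*((z-e[2])/d[:,2])[:,None]
def proj(c,P):
    K,D,Rc,e=c
    q=(np.atleast_2d(P)-e)@Rc; q=q*[1,-1,-1]
    return cv2.projectPoints(q.reshape(-1,1,3),np.zeros(3),np.zeros(3),K,D)[0].reshape(-1,2)
def tri(c1,u1,c2,u2):
    e1,d1=ray(c1,u1);e2,d2=ray(c2,u2)
    A=np.c_[d1[0],-d2[0]];t=np.linalg.lstsq(A,e2-e1,rcond=None)[0]
    p,q=e1+t[0]*d1[0],e2+t[1]*d2[0]
    return (p+q)/2,np.linalg.norm(p-q)
E
python3 - <<'E'
from h import *
T=cam('top');S=cam('scene')
c=lambda p:np.array(p)/4+[180-.375,130-.375]
# holder top corners z=.03 from b2
print('holder',onz(T,c([[95,200],[200,210],[188,318],[82,308]]),.03))
print('gun cap',onz(T,c([[123,230]]),.135), 'grey cap',onz(T,c([[262,284]]),.17),'orange',onz(T,c([[92,84]]),.17))
print('rail',onz(T,c([[385,235],[560,192],[566,220],[392,264]]),.072))
print('plate',onz(T,c([[362,234],[600,178],[646,354],[405,410]]),.008))
print('grip',onz(T,c([[517,200]]),.139))
print('orientation',R.from_euler('xyz',st()['ee_rot']).as_matrix())
s=lambda p:np.array(p)/3.3+[160-.35,150-.35]
print(tri(T,c([[123,230]]),S,s([[444,97]])),tri(T,c([[262,284]]),S,s([[334,67]])),tri(T,c([[92,84]]),S,s([[512,118]])))
E
```

```text
holder [[0.63720404 0.18836876 0.03      ]
 [0.62845953 0.10841748 0.03      ]
 [0.54616256 0.11701306 0.03      ]
 [0.554518   0.19687301 0.03      ]]
gun cap [[0.59339439 0.15274275 0.135     ]] grey cap [[0.54856378 0.05390641 0.17      ]] orange [[0.68928594 0.17098487 0.17      ]]
rail [[ 0.59960176 -0.03043864  0.072     ]
 [ 0.63003577 -0.15874486  0.072     ]
 [ 0.60913351 -0.16242931  0.072     ]
 [ 0.57811837 -0.03521233  0.072     ]]
plate [[ 0.61271029 -0.01378652  0.008     ]
 [ 0.65426568 -0.19703154  0.008     ]
 [ 0.51804685 -0.22682324  0.008     ]
 [ 0.47788531 -0.04448048  0.008     ]]
grip [[ 0.61048203 -0.12124371  0.139     ]]
orientation [[-4.37158107e-04 -4.42968416e-01 -8.96537111e-01]
 [-1.15626203e-03 -8.96536373e-01  4.42968616e-01]
 [-9.99999236e-01  1.23027914e-03 -1.20259415e-04]]
(array([0.59450608, 0.15322169, 0.12843942]), np.float64(0.0008340712461805853)) (array([0.5509004 , 0.05435419, 0.15482043]), np.float64(0.0008044638818755775)) (array([0.6919983 , 0.17232799, 0.15998248]), np.float64(0.0003840311999245068))
```

Emit:
apply_moves([
  {"dx": 21, "dy": -48.5, "spin": 2.6, "hand": 0},
  {"dx": 21, "dy": -48.5, "spin": 2.6, "hand": 0},
  {"dx": 21, "dy": -48.5, "spin": 2.6, "hand": 0},
  {"dx": 21, "dy": -48.5, "spin": 2.6, "hand": 0},
  {"dx": 21, "dy": -48.5, "spin": 2.6, "hand": 0},
], grip_force=10)

```text
invalid input at $.commands[0]: expected keys dx, dy, dz, spin, hand
```

Emit:
apply_moves([
  {"dx": 21, "dy": -48.5, "spin": 2.6, "hand": 0},
  {"dx": 21, "dy": -48.5, "spin": 2.6, "hand": 0},
  {"dx": 21, "dy": -48.5, "spin": 2.6, "hand": 0},
  {"dx": 21, "dy": -48.5, "spin": 2.6, "hand": 0},
  {"dx": 21, "dy": -48.5, "spin": 2.6, "hand": 0},
])

```text
invalid input at $.commands[0]: expected keys dx, dy, dz, spin, hand
```

Emit:
apply_moves([
  {"dx": 21, "dy": -48.5, "spin": 2.6, "hand": 0},
  {"dx": 21, "dy": -48.5, "spin": 2.6, "hand": 0},
  {"dx": 21, "dy": -48.5, "spin": 2.6, "hand": 0},
  {"dx": 21, "dy": -48.5, "spin": 2.6, "hand": 0},
  {"dx": 18, "dy": -47, "spin": 3.1, "hand": 0},
])

```text
invalid input at $.commands[0]: expected keys dx, dy, dz, spin, hand
```

```bash
cat >> h.py <<'E'
def wr(name):
    s=st(); im=viewer.grab_frame('wrist'); save(name,im); np.savez('pics/'+name,eef_pos=s['eef_pos'],ee_rot=s['ee_rot']); return s,im
def rep(s):
    M=R.from_euler('xyz',s['ee_rot']).as_matrix()
    print('t',round(s['t'],2),'pos',s['eef_pos'].round(4),'yang',np.degrees(np.arctan2(M[1,1],M[0,1])).round(2),'down',M[:,0].round(3),'F',s['force'].round(1),'w',round(s['width'],4))
E
python3 - <<'E'
from h import *
s,im=wr('c1');rep(s)
E
```

```text
t 0.15 pos [0.2989 0.6051 0.4039] yang -116.29 down [-0.    -0.001 -1.   ] F [ 0.  -0.5 -0.4] w 0.0876
```

View pics/c1.png

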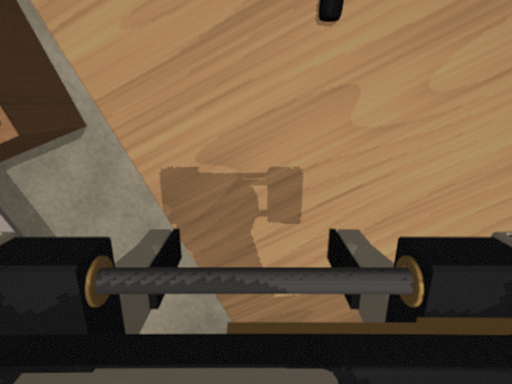

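Emit:
apply_moves([
  {"dx": 21, "dy": -48.5, "dz": 0, "spin": 2.6, "hand": 0},
  {"dx": 21, "dy": -48.5, "dz": 0, "spin": 2.6, "hand": 0},
  {"dx": 21, "dy": -48.5, "dz": 0, "spin": 2.6, "hand": 0},
  {"dx": 21, "dy": -48.5, "dz": 0, "spin": 2.6, "hand": 0},
  {"dx": 21, "dy": -48.5, "dz": 0, "spin": 2.6, "hand": 0},
], grip_force=10)

```text
t: 0.82
eef_pos: [0.4043, 0.361, 0.4047]
ee_rot: [-1.788, 1.571, 1.123]
force: [1.2, 0.1, 0.2]
width: 0.0876
```

Emit:
apply_moves([
  {"dx": 21, "dy": -48.5, "dz": 0, "spin": 2.6, "hand": 0},
  {"dx": 21, "dy": -48.5, "dz": 0, "spin": 2.6, "hand": 0},
  {"dx": 21, "dy": -48.5, "dz": 0, "spin": 2.6, "hand": 0},
  {"dx": 21, "dy": -48.5, "dz": 0, "spin": 2.6, "hand": 0},
  {"dx": 21, "dy": -48.5, "dz": 0, "spin": 2.6, "hand": 0},
])

```text
t: 1.45
eef_pos: [0.5093, 0.1185, 0.4048]
ee_rot: [-2.53, 1.57, 0.608]
force: [1.0, 0.9, 1.0]
width: 0.0878
```

Emit:
apply_moves([
  {"dx": 21, "dy": -48.5, "dz": 0, "spin": 2.6, "hand": 0},
  {"dx": 21, "dy": -48.5, "dz": 0, "spin": 2.6, "hand": 0},
  {"dx": 21, "dy": -48.5, "dz": 0, "spin": 2.6, "hand": 0},
  {"dx": 21, "dy": -48.5, "dz": 0, "spin": 2.6, "hand": 0},
  {"dx": 18, "dy": -47, "dz": 0, "spin": 3.1, "hand": 0},
])

```text
t: 2.08
eef_pos: [0.6114, -0.1226, 0.4045]
ee_rot: [-0.361, 1.571, 3.012]
force: [0.8, 0.4, -0.3]
width: 0.0873
```

Run:
```python
from h import *
s,im=wr('c2');rep(s)
```

```text
t 2.08 pos [ 0.6114 -0.1226  0.4045] yang -76.7 down [-0.  0. -1.] F [ 0.8  0.4 -0.3] w 0.0873
```

View pics/c2.png

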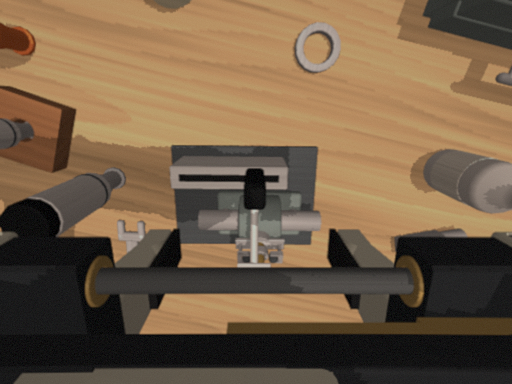

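Run:
```python
import cv2
a=cv2.imread('pics/c2.png')
cv2.imwrite('pics/c2z.png',cv2.resize(a[140:280,160:330],None,fx=4,fy=4,interpolation=cv2.INTER_CUBIC))
```

```text
(no output)
```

View pics/c2z.png

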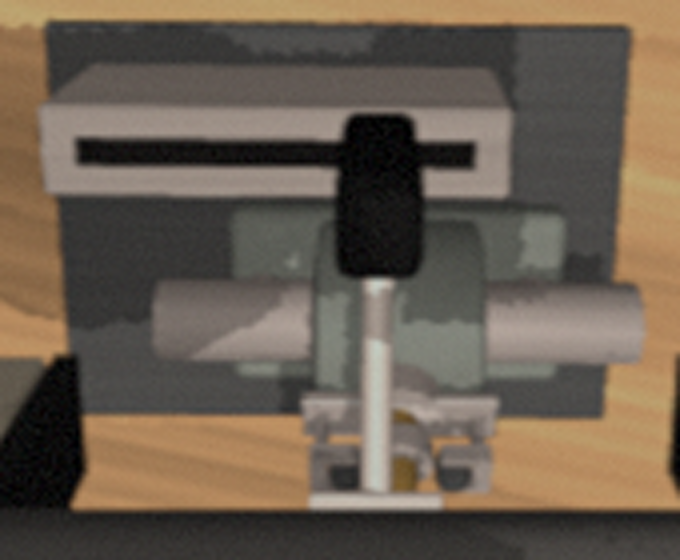

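Run:
```python
from h import *
s=np.load('pics/c2.npz');W=cam('wrist',s)
c=lambda p:np.array(p)/4+[160-.375,140-.375]
rail=onz(W,c([[42,104],[508,110],[510,195],[46,192]]),.072); print(rail.round(4),rail.mean(0))
pl=onz(W,c([[48,22],[628,28],[602,414],[84,412]]),.008);print(pl.round(4),pl.mean(0))
for r in (rail,pl):
    d=(r[0]-r[1])+(r[3]-r[2]); print('yaw',np.degrees(np.arctan2(-d[0],d[1])),np.linalg.norm(r[0]-r[1]),np.linalg.norm(r[1]-r[2]))
print('grip',onz(W,c([[380,222],[380,275]]),.139))
yaw=np.radians(12.9);B=np.array([[np.cos(yaw),-np.sin(yaw)],[np.sin(yaw),np.cos(yaw)]])
print('o from rail',rail.mean(0)[:2]-B@[.062,.035],'o from plate',pl.mean(0)[:2]-B@[.018,.020])
o=rail.mean(0)[:2]-B@[.062,.035]
for g in (0.005,.01): 
  P=[[*(o+B@[x,g+y]),.139] for x,y in ((.049,-.01),(.049,.01),(.075,.01),(.075,-.01))]; print(g,((proj(W,P)-[160-.375,140-.375])*4).round(0).tolist())
```

```text
[[ 0.6046 -0.0307  0.072 ]
 [ 0.6322 -0.1541  0.072 ]
 [ 0.6091 -0.161   0.072 ]
 [ 0.5802 -0.0354  0.072 ]] [ 0.60652269 -0.09527873  0.072     ]
[[ 0.6139 -0.0136  0.008 ]
 [ 0.655  -0.1947  0.008 ]
 [ 0.5217 -0.2259  0.008 ]
 [ 0.4799 -0.0467  0.008 ]] [ 0.56765247 -0.12023171  0.008     ]
yaw 12.809790055450923 0.12646361871723408 0.024130680325136697
yaw 12.95165173148605 0.1857155922833295 0.13694628253679578
grip [[ 0.61397531 -0.12250427  0.139     ]
 [ 0.60189652 -0.12538369  0.139     ]]
o from rail [ 0.55390125 -0.14323687] o from plate [ 0.55457177 -0.14374543]
0.005 [[432.0, 283.0], [343.0, 282.0], [343.0, 170.0], [435.0, 171.0]]
0.01 [[410.0, 283.0], [320.0, 282.0], [320.0, 170.0], [412.0, 170.0]]
```

Emit:
apply_moves([
  {"dx": 1.7, "dy": -0.5, "dz": -30, "spin": -0.4, "hand": 0},
  {"dx": 0, "dy": 0, "dz": -40, "spin": 0, "hand": 0},
  {"dx": 0, "dy": 0, "dz": -34, "spin": 0, "hand": 0.3},
  {"dx": 0, "dy": 0, "dz": -10, "spin": 0, "hand": 0.7},
  {"dx": 0, "dy": 0, "dz": 0, "spin": 0, "hand": 1},
], grip_force=15)

```text
t: 2.75
eef_pos: [0.6128, -0.1213, 0.2907]
ee_rot: [0.247, 1.57, -2.671]
force: [0.8, 0.6, 0.8]
width: 0.0629
```

Emit:
apply_moves([
  {"dx": 0, "dy": 0, "dz": 0, "spin": 0, "hand": 1},
  {"dx": 0, "dy": 0, "dz": 0, "spin": 0, "hand": 1},
  {"dx": 0, "dy": 0, "dz": 0, "spin": 0, "hand": 1},
  {"dx": 0, "dy": 0, "dz": 0, "spin": 0, "hand": 1},
  {"dx": -0.4, "dy": 2, "dz": 0, "spin": 0, "hand": 1},
])

```text
t: 3.38
eef_pos: [0.6124, -0.1197, 0.291]
ee_rot: [1.971, 1.57, -0.947]
force: [0.5, -3.1, 1.9]
width: 0.0199
```

Emit:
apply_moves([
  {"dx": -2.2, "dy": 9.7, "dz": 0, "spin": 0, "hand": 1},
  {"dx": -2.2, "dy": 9.7, "dz": 0, "spin": 0, "hand": 1},
  {"dx": -2.2, "dy": 9.7, "dz": 0, "spin": 0, "hand": 1},
  {"dx": -2.2, "dy": 9.7, "dz": 0, "spin": 0, "hand": 1},
  {"dx": -2.2, "dy": 9.7, "dz": 0, "spin": 0, "hand": 1},
])

```text
t: 4.0
eef_pos: [0.6011, -0.0701, 0.291]
ee_rot: [2.559, 1.57, -0.358]
force: [-0.2, -2.1, 5.3]
width: 0.0197
```

Emit:
apply_moves([
  {"dx": -0.7, "dy": 2.9, "dz": 0, "spin": 0, "hand": 1},
  {"dx": -0.4, "dy": 1.9, "dz": 0, "spin": 0, "hand": 1},
  {"dx": -0.4, "dy": 1.9, "dz": 0, "spin": 0, "hand": 1},
  {"dx": 0, "dy": 0, "dz": 0, "spin": 0, "hand": 1},
  {"dx": 0, "dy": 0, "dz": 0, "spin": 0, "hand": 1},
])

```text
t: 4.62
eef_pos: [0.5997, -0.0636, 0.2909]
ee_rot: [-2.587, 1.57, 0.778]
force: [-1.5, -1.7, 5.8]
width: 0.0197
```

Emit:
apply_moves([
  {"dx": -0.3, "dy": 1.2, "dz": 0, "spin": 0, "hand": 1},
  {"dx": -0.3, "dy": 1.2, "dz": 0, "spin": 0, "hand": 1},
  {"dx": -0.2, "dy": 1, "dz": 0, "spin": 0, "hand": 1},
  {"dx": -0.2, "dy": 1, "dz": 0, "spin": 0, "hand": 1},
  {"dx": 0, "dy": 0, "dz": 0, "spin": 0, "hand": 1},
])

```text
t: 5.25
eef_pos: [0.599, -0.0604, 0.291]
ee_rot: [1.669, 1.569, -1.248]
force: [1.8, -11.3, 3.4]
width: 0.0197
```

Emit:
apply_moves([
  {"dx": 0, "dy": 0, "dz": 0, "spin": 0, "hand": 0.6},
  {"dx": 0, "dy": 0, "dz": 0, "spin": 0, "hand": 0.3},
  {"dx": 0, "dy": 0, "dz": 35, "spin": 0, "hand": 0},
  {"dx": -14, "dy": -38, "dz": 35, "spin": 0, "hand": 0},
  {"dx": -15, "dy": -40, "dz": 0, "spin": 0, "hand": 0},
])

```text
t: 5.88
eef_pos: [0.5704, -0.1376, 0.3634]
ee_rot: [2.99, 1.566, 0.074]
force: [-0.1, -0.4, -0.8]
width: 0.0641
```

Run:
```python
from h import *
s,im=wr('d1');rep(s)
cv2.imwrite('pics/d1z.png',cv2.resize(im[60:260,130:390,::-1],None,fx=3,fy=3,interpolation=cv2.INTER_CUBIC))
```

```text
t 5.88 pos [ 0.5704 -0.1376  0.3634] yang -77.06 down [ 0.005  0.    -1.   ] F [-0.1 -0.4 -0.8] w 0.0641
```

View pics/d1z.png

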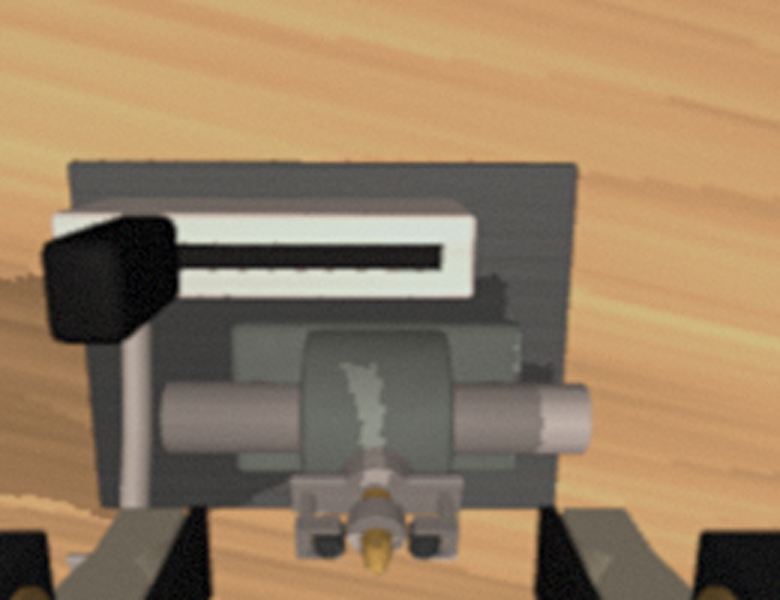

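Run:
```python
from h import *
s=np.load('pics/d1.npz');W=cam('wrist',s)
c=lambda p:np.array(p)/3+[130-.33,60-.33]
print('tip',onz(W,c([[375,566]]),.106))
rail=onz(W,c([[474,214],[472,297]]),.072);print(rail)
pl=onz(W,c([[70,163],[577,165],[554,507],[102,506]]),.008);print(pl.mean(0),np.linalg.norm(pl[0]-pl[1]),np.linalg.norm(pl[1]-pl[2]))
y=np.radians(12.9);B=np.array([[np.cos(y),-np.sin(y)],[np.sin(y),np.cos(y)]])
for nm,o in (('plate',pl.mean(0)[:2]-B@[.018,.020]),('rail',rail.mean(0)[:2]-B@[.062,-.03]),('used',np.array([.5542,-.1435]))):
    tip=o+B@[-.027,0]; print(nm,o,tip,((proj(W,[*tip,.106])-[129.67,59.67])*3))
```

```text
tip [[ 0.52777109 -0.14820931  0.106     ]]
[[ 0.63268376 -0.15485056  0.072     ]
 [ 0.60795987 -0.16081297  0.072     ]]
[ 0.5667687  -0.11981725  0.008     ] 0.18681745886354725 0.13713771638470268
plate [ 0.553688   -0.14333098] [ 0.52736945 -0.14935873] [[378.42638977 567.94985326]]
rail [ 0.55318912 -0.14243043] [ 0.52687057 -0.14845819] [[375.13040333 568.80065643]]
used [ 0.5542 -0.1435] [ 0.52788145 -0.14952775] [[379.36161534 566.56676812]]
```

Emit:
apply_moves([
  {"dx": 4.5, "dy": 57, "dz": 10, "spin": 4.6, "hand": 0},
  {"dx": 4.5, "dy": 57, "dz": 10, "spin": 4.6, "hand": 0},
  {"dx": 4.5, "dy": 57, "dz": 10, "spin": 4.6, "hand": 0},
  {"dx": 4.5, "dy": 57, "dz": 0, "spin": 4.6, "hand": 0},
  {"dx": 4.5, "dy": 57, "dz": 0, "spin": 4.6, "hand": 0},
])

```text
t: 6.55
eef_pos: [0.5918, 0.1496, 0.3905]
ee_rot: [-1.614, 1.57, 2.156]
force: [0.5, -0.3, 0.7]
width: 0.0875
```

Run:
```python
from h import *
s,im=wr('e1');rep(s)
```

```text
t 6.55 pos [0.5918 0.1496 0.3905] yang -54.02 down [-0.     0.001 -1.   ] F [ 0.5 -0.3  0.7] w 0.0875
```

View pics/e1.png

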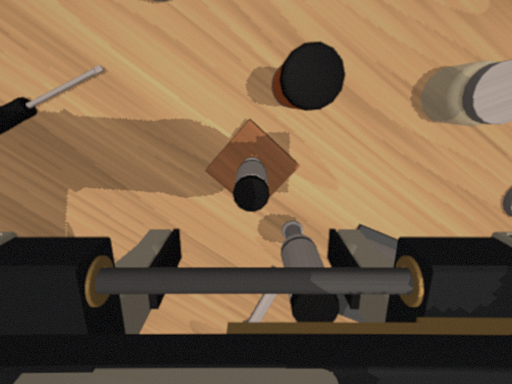

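Run:
```python
from h import *
s=np.load('pics/e1.npz');W=cam('wrist',s)
im=cv2.imread('pics/e1.png')
m=(im.max(2)<45).astype(np.uint8); m[:,:200]=0;m[:,300:]=0;m[:150]=0;m[225:]=0
n,l,stt,ce=cv2.connectedComponentsWithStats(m)
for i in range(1,n):
    if stt[i,4]>100: print(stt[i],ce[i]); P=onz(W,[ce[i]],.135); print(P)
print(onz(W,[[251,120],[298,165],[205,170]],.03))
cv2.imwrite('pics/e1z.png',cv2.resize(im[20:225,190:350],None,fx=3.5,fy=3.5,interpolation=cv2.INTER_CUBIC))
```

```text
[233 176  36  35 971] [250.753862   192.79608651]
[[0.59647134 0.15646857 0.135     ]]
[[0.63915803 0.18843536 0.03      ]
 [0.62997578 0.11324942 0.03      ]
 [0.56021409 0.19878638 0.03      ]]
```

View pics/e1z.png

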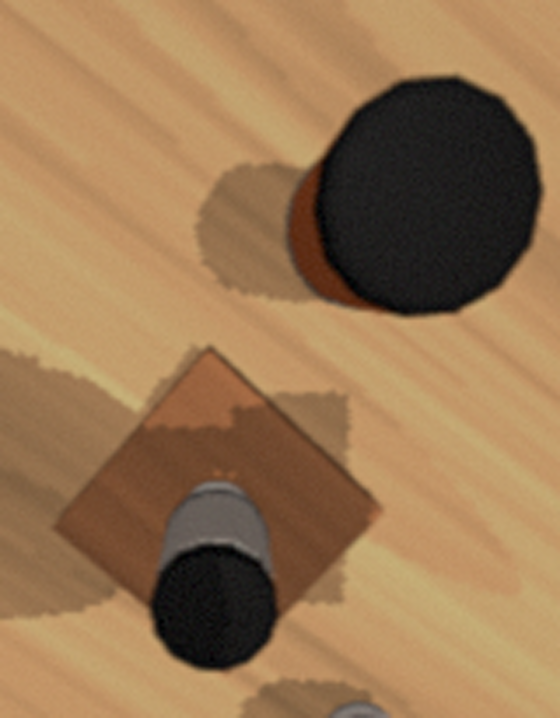

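Emit:
apply_moves([
  {"dx": 4.2, "dy": 6.4, "dz": -40, "spin": 0, "hand": 0},
  {"dx": 0, "dy": 0, "dz": -40, "spin": 0, "hand": 0},
  {"dx": 0, "dy": 0, "dz": -35, "spin": 0, "hand": 0},
  {"dx": 0, "dy": 0, "dz": -14.5, "spin": 0, "hand": 0.3},
  {"dx": 0, "dy": 0, "dz": 0, "spin": 0, "hand": 1},
], grip_force=10)

```text
t: 7.22
eef_pos: [0.5963, 0.1538, 0.2604]
ee_rot: [-0.102, 1.569, -2.619]
force: [0.3, -0.2, -0.1]
width: 0.0731
```

Emit:
apply_moves([
  {"dx": 0, "dy": 0, "dz": 0, "spin": 0, "hand": 1},
  {"dx": 0, "dy": 0, "dz": 0, "spin": 0, "hand": 1},
  {"dx": 0, "dy": 0, "dz": 0, "spin": 0, "hand": 1},
  {"dx": 0, "dy": 0, "dz": 0, "spin": 0, "hand": 1},
  {"dx": 0, "dy": 0, "dz": 0, "spin": 0, "hand": 1},
])

```text
t: 7.85
eef_pos: [0.5964, 0.1539, 0.2615]
ee_rot: [-2.886, 1.57, 0.881]
force: [-1.0, 0.3, 3.3]
width: 0.0318
```

Run:
```python
from h import *
s,im=wr('f1');rep(s);save('f1s',viewer.grab_frame('scene')[140:260,200:380])
a=cv2.imread('pics/f1s.png');cv2.imwrite('pics/f1s.png',cv2.resize(a,None,fx=4,fy=4,interpolation=cv2.INTER_CUBIC))
```

```text
t 7.85 pos [0.5964 0.1539 0.2615] yang -54.18 down [ 0.     0.001 -1.   ] F [-1.   0.3  3.3] w 0.0318
```

View pics/f1.png

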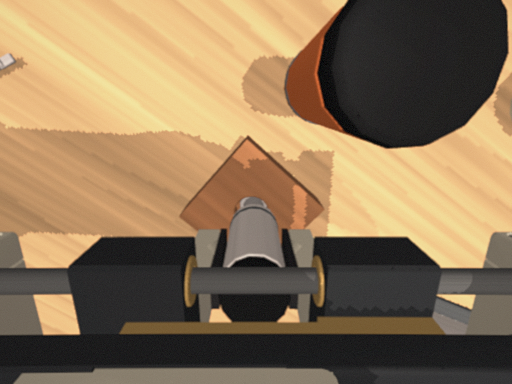

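View pics/f1s.png

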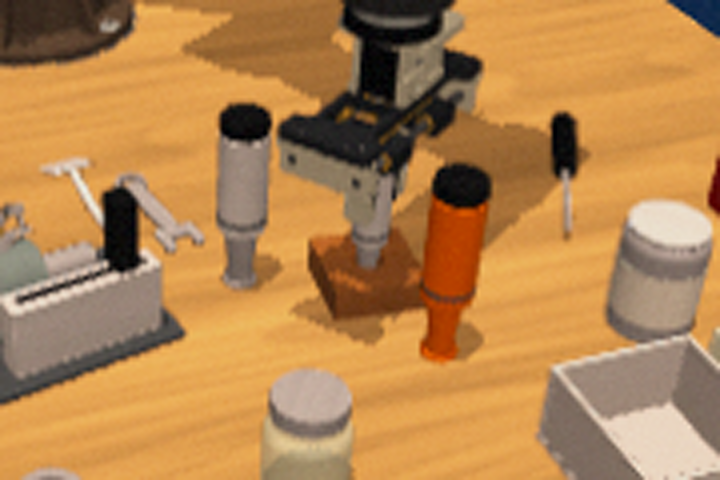

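Emit:
apply_moves([
  {"dx": 0, "dy": 0, "dz": 0, "spin": 0, "hand": 0.55},
  {"dx": 0, "dy": 0, "dz": 0, "spin": 0, "hand": 0.55},
  {"dx": 0, "dy": 0, "dz": 18, "spin": 0, "hand": 0.55},
  {"dx": 0, "dy": 0, "dz": 0, "spin": 0, "hand": 1},
  {"dx": 0, "dy": 0, "dz": 0, "spin": 0, "hand": 1},
], grip_force=12)

```text
t: 8.57
eef_pos: [0.5967, 0.1539, 0.2796]
ee_rot: [3.012, 1.569, 0.495]
force: [-1.0, 1.9, 6.9]
width: 0.0317
```

Emit:
apply_moves([
  {"dx": 0, "dy": 0, "dz": 0, "spin": 0, "hand": 1},
  {"dx": 0, "dy": 0, "dz": 0, "spin": 0, "hand": 1},
  {"dx": 0, "dy": 0, "dz": 4, "spin": 0, "hand": 1},
  {"dx": 0, "dy": 0, "dz": 6, "spin": 0, "hand": 1},
  {"dx": 0, "dy": 0, "dz": 0, "spin": 0, "hand": 1},
])

```text
t: 9.2
eef_pos: [0.5963, 0.1536, 0.2892]
ee_rot: [-0.64, 1.57, 3.126]
force: [-0.0, 1.2, -2.7]
width: 0.0317
```

Run:
```python
from h import *
s,im=wr('g1');rep(s);save('g1s',viewer.grab_frame('scene')[140:260,200:380])
a=cv2.imread('pics/g1s.png');cv2.imwrite('pics/g1s.png',cv2.resize(a,None,fx=4,fy=4,interpolation=cv2.INTER_CUBIC))
```

```text
t 9.2 pos [0.5963 0.1536 0.2892] yang -54.19 down [-0.  0. -1.] F [-0.   1.2 -2.7] w 0.0317
```

View pics/g1s.png

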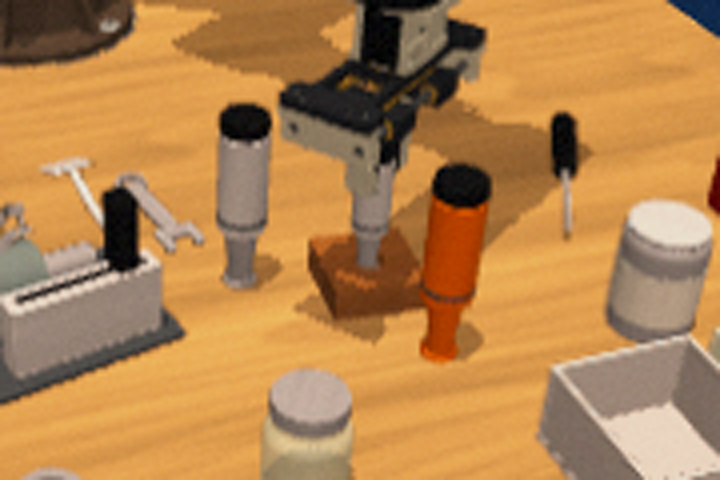

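View pics/g1.png

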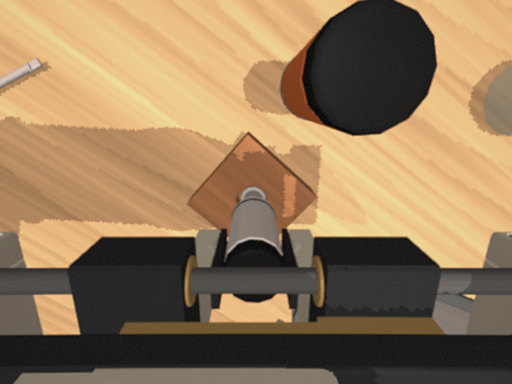

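Emit:
apply_moves([
  {"dx": -4.5, "dy": -3.2, "dz": 0, "spin": 0, "hand": 1},
  {"dx": -4.4, "dy": -3.2, "dz": 0, "spin": 0, "hand": 1},
  {"dx": -4.4, "dy": -3.2, "dz": -0.5, "spin": 0, "hand": 1},
  {"dx": -4.4, "dy": -3.2, "dz": -0.9, "spin": 0, "hand": 1},
  {"dx": 0, "dy": 0, "dz": 0, "spin": 0, "hand": 1},
])

```text
t: 9.93
eef_pos: [0.5783, 0.1406, 0.2878]
ee_rot: [-0.659, 1.571, 3.107]
force: [-1.8, 2.7, -2.1]
width: 0.0319
```

Run:
```python
from h import *
s,im=wr('g2');rep(s);save('g2s',viewer.grab_frame('scene')[140:260,200:380])
a=cv2.imread('pics/g2s.png');a=cv2.resize(a[:,40:130],None,fx=5,fy=5,interpolation=cv2.INTER_CUBIC)
b=cv2.resize(im[100:330,160:350,::-1],None,fx=1.8,fy=1.8);
b=cv2.copyMakeBorder(b,0,max(0,600-b.shape[0]),0,0,cv2.BORDER_CONSTANT)[:600]
cv2.imwrite('pics/g2x.png',np.hstack([a,b]))
```

```text
t 9.93 pos [0.5783 0.1406 0.2878] yang -54.19 down [-0.  0. -1.] F [-1.8  2.7 -2.1] w 0.0319
```

View pics/g2x.png

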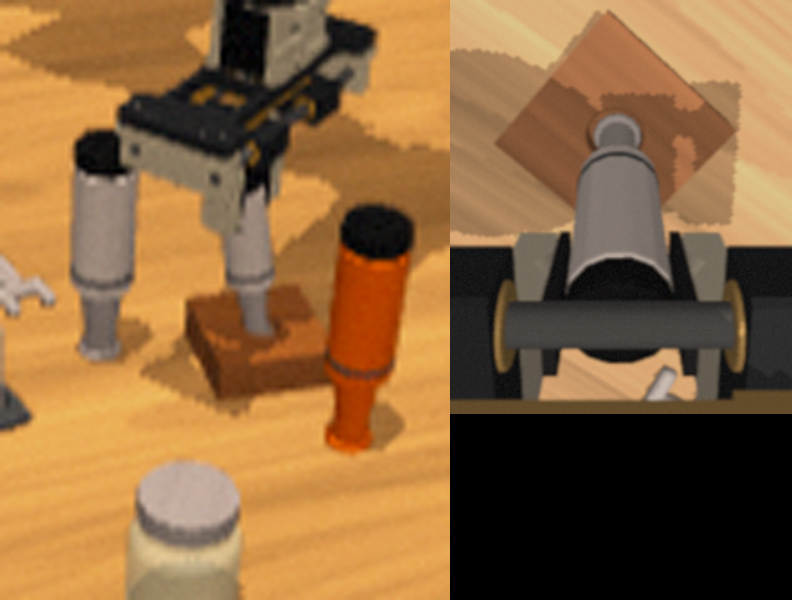

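Emit:
apply_moves([
  {"dx": -4.3, "dy": -3.1, "dz": -1.3, "spin": 0, "hand": 1},
  {"dx": -4.3, "dy": -3.1, "dz": -1.5, "spin": 0, "hand": 1},
  {"dx": -4.2, "dy": -3, "dz": -1.8, "spin": 0, "hand": 1},
  {"dx": -4.2, "dy": -3, "dz": -2, "spin": 0, "hand": 1},
  {"dx": -0.8, "dy": -0.6, "dz": -0.4, "spin": 0, "hand": 1},
])

```text
t: 10.65
eef_pos: [0.5606, 0.1278, 0.2807]
ee_rot: [0.053, 1.571, -2.464]
force: [-0.2, 2.8, -0.3]
width: 0.0318
```

Run:
```python
from h import *
s,im=wr('g3');rep(s);save('g3s',viewer.grab_frame('scene')[140:260,200:380])
a=cv2.imread('pics/g3s.png');a=cv2.resize(a[:,40:130],None,fx=5,fy=5,interpolation=cv2.INTER_CUBIC)
b=cv2.resize(im[100:330,160:350,::-1],None,fx=1.8,fy=1.8);
b=cv2.copyMakeBorder(b,0,max(0,600-b.shape[0]),0,0,cv2.BORDER_CONSTANT)[:600]
cv2.imwrite('pics/g3x.png',np.hstack([a,b]))
```

```text
t 10.65 pos [0.5606 0.1278 0.2807] yang -54.19 down [-0. -0. -1.] F [-0.2  2.8 -0.3] w 0.0318
```

View pics/g3x.png

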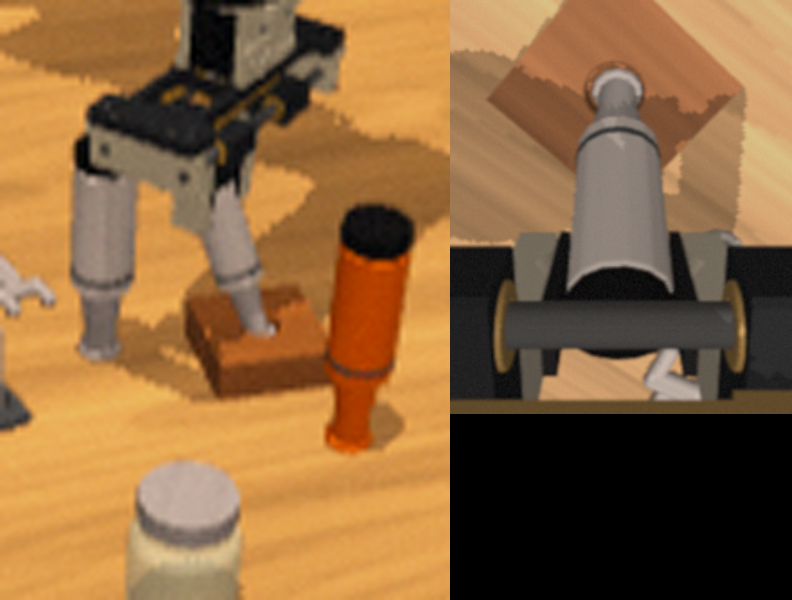

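Emit:
apply_moves([
  {"dx": 0, "dy": 0, "dz": 0, "spin": 0, "hand": 1},
  {"dx": 0, "dy": 0, "dz": 0, "spin": 0, "hand": 1},
  {"dx": 0, "dy": 0, "dz": 8, "spin": 0, "hand": 1},
  {"dx": 0, "dy": 0, "dz": 25, "spin": 0, "hand": 1},
  {"dx": 0, "dy": 0, "dz": 40, "spin": 0, "hand": 1},
], grip_force=60)

```text
t: 11.38
eef_pos: [0.5606, 0.1275, 0.3536]
ee_rot: [0.036, 1.567, -2.481]
force: [1.0, 0.6, -2.1]
width: 0.0311
```

Run:
```python
from h import *
s,im=wr('h1');rep(s);save('h1s',viewer.grab_frame('scene')[100:260,200:380])
a=cv2.imread('pics/h1s.png')
b=cv2.resize(im[100:330,160:350,::-1],None,fx=2.6,fy=2.6,interpolation=cv2.INTER_CUBIC)
cv2.imwrite('pics/h1x.png',b)
W=cam('wrist',s);M=R.from_euler('xyz',s['ee_rot']).as_matrix()
t=np.linspace(0,2*np.pi,12,endpoint=False)
for th in (.35,.4,.45):
  ax=np.array([-np.cos(th),0,np.sin(th)]); g=np.array([.159,0,0]); e1=np.array([0,1.,0]); e2=np.cross(ax,e1)
  for nm,z,r in (('flange0',0,.0115),('flange4',.004,.0115),('b42',.042,.016)):
    P=g+ax*(z-.110)+r*(np.cos(t)[:,None]*e1+np.sin(t)[:,None]*e2)
    u=(proj(W,P@M.T+s['eef_pos'])-[160,100])*2.6
    print(th,nm,'top row',u[:,1].min().round(1),'bottom',u[:,1].max().round(1),'cols',u[:,0].min().round(),u[:,0].max().round())
```

```text
t 11.38 pos [0.5606 0.1275 0.3536] yang -54.21 down [-0.003 -0.002 -1.   ] F [ 1.   0.6 -2.1] w 0.0311
0.35 flange0 top row 113.7 bottom 176.2 cols 208.0 280.0
0.35 flange4 top row 119.9 bottom 182.8 cols 208.0 280.0
0.35 b42 top row 173.9 bottom 267.6 cols 186.0 302.0
0.4 flange0 top row 98.7 bottom 161.2 cols 208.0 280.0
0.4 flange4 top row 105.4 bottom 168.2 cols 207.0 281.0
0.4 b42 top row 164.7 bottom 256.8 cols 186.0 302.0
0.45 flange0 top row 83.8 bottom 146.2 cols 207.0 281.0
0.45 flange4 top row 91.0 bottom 153.6 cols 207.0 281.0
0.45 b42 top row 155.7 bottom 246.2 cols 185.0 303.0
```

View pics/h1x.png

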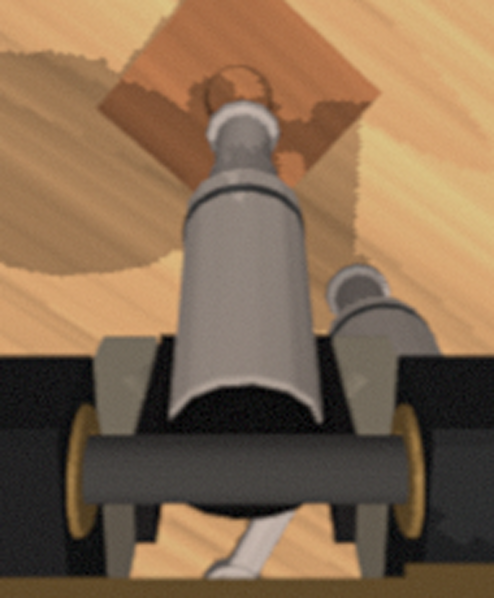

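Emit:
apply_moves([
  {"dx": 0, "dy": 0, "dz": 45, "spin": -2.3, "hand": 1},
  {"dx": -5, "dy": -20, "dz": 45, "spin": -2.3, "hand": 1},
  {"dx": -15, "dy": -53, "dz": 0, "spin": -2.3, "hand": 1},
  {"dx": -15, "dy": -53, "dz": 0, "spin": -2.3, "hand": 1},
  {"dx": -15, "dy": -53, "dz": 0, "spin": -2.3, "hand": 1},
])

```text
t: 12.1
eef_pos: [0.5099, -0.0527, 0.4438]
ee_rot: [0.696, 1.57, -2.022]
force: [1.2, -0.1, -2.7]
width: 0.0311
```

Emit:
apply_moves([
  {"dx": -15, "dy": -54, "dz": 0, "spin": -2.3, "hand": 1},
  {"dx": -15.6, "dy": -54, "dz": 0, "spin": -2.3, "hand": 1},
  {"dx": 0, "dy": 0, "dz": -25, "spin": -2.3, "hand": 1},
  {"dx": 0, "dy": 0, "dz": -20, "spin": -2.3, "hand": 1},
  {"dx": 0, "dy": 0, "dz": -5, "spin": -2.2, "hand": 1},
])

```text
t: 12.72
eef_pos: [0.4794, -0.1595, 0.3921]
ee_rot: [-0.157, 1.568, -3.076]
force: [0.3, -0.8, -2.6]
width: 0.0316
```

```bash
cat > look.py <<'E'
from h import *
import sys
n=sys.argv[1]
s,im=wr(n);rep(s)
sc=viewer.grab_frame('scene')
a=cv2.resize(sc[150:250,160:260,::-1],None,fx=4,fy=4,interpolation=cv2.INTER_CUBIC)
b=cv2.resize(im[90:290,160:350,::-1],None,fx=2,fy=2,interpolation=cv2.INTER_CUBIC)
cv2.imwrite('pics/'+n+'x.png',np.hstack([a,b]))
M=R.from_euler('xyz',s['ee_rot']).as_matrix();th=.4
mouth=s['eef_pos']+M@np.array([.159+.110*np.cos(th),0,-.110*np.sin(th)])
ax=M@np.array([-np.cos(th),0,np.sin(th)])
y=np.radians(12.9);B=np.array([[np.cos(y),-np.sin(y),0],[np.sin(y),np.cos(y),0],[0,0,1]])
na=B@np.array([-np.sin(.4),0,np.cos(.4)])
tip=np.array([.5275,-.1488,.106])
d=mouth-tip
print('mouth',mouth.round(4),'axis angle err',np.degrees(np.arccos(ax@na)).round(2),'along',(d@na*1000).round(1),'lat y',(d@B[:,1]*1000).round(1),'lat inplane',(d@np.cross(B[:,1],na)*1000).round(1))
W=cam('wrist',s)
print('proj mouth,tip (crop)',((proj(W,[mouth,tip])-[160,90])*2+[400,0]).round(0).tolist())
E
python3 look.py i1
```

```text
t 12.72 pos [ 0.4794 -0.1595  0.3921] yang -77.23 down [-0.003 -0.    -1.   ] F [ 0.3 -0.8 -2.6] w 0.0316
mouth [ 0.5203 -0.1501  0.1317] axis angle err 0.19 along 26.5 lat y 0.3 lat inplane 3.3
proj mouth,tip (crop) [[588.0, 121.0], [589.0, 95.0]]
```

View pics/i1x.png

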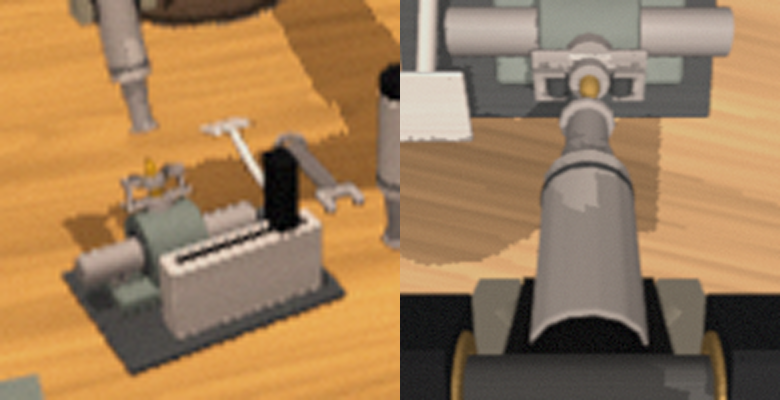

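Emit:
apply_moves([
  {"dx": 1.5, "dy": 0.3, "dz": -7, "spin": 0.1, "hand": 1},
  {"dx": 1.5, "dy": 0.3, "dz": -6, "spin": 0, "hand": 1},
  {"dx": 1.5, "dy": 0.3, "dz": -6, "spin": 0, "hand": 1},
  {"dx": 1.5, "dy": 0.3, "dz": -4, "spin": 0, "hand": 1},
  {"dx": 0, "dy": 0, "dz": 0, "spin": 0, "hand": 1},
])

```text
t: 13.45
eef_pos: [0.4864, -0.1577, 0.3704]
ee_rot: [-0.144, 1.57, -3.059]
force: [-0.6, 0.7, -2.3]
width: 0.0308
```

```bash
python3 look.py i2
```

```text
t 13.45 pos [ 0.4864 -0.1577  0.3704] yang -76.98 down [-0.001 -0.    -1.   ] F [-0.6  0.7 -2.3] w 0.0308
mouth [ 0.528 -0.148  0.11 ] axis angle err 0.07 along 3.4 lat y 0.7 lat inplane 2.1
proj mouth,tip (crop) [[588.0, 121.0], [590.0, 121.0]]
```

View pics/i2x.png

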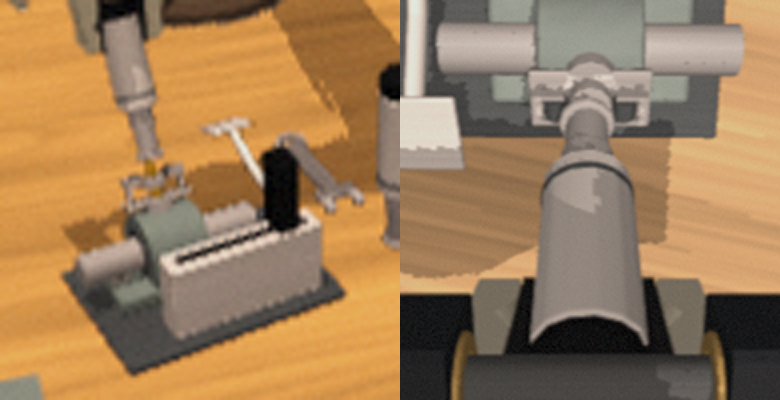

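Emit:
apply_moves([
  {"dx": -1.6, "dy": -1.4, "dz": -0.8, "spin": 0, "hand": 1},
  {"dx": 1.1, "dy": 0.25, "dz": -2.8, "spin": 0, "hand": 1},
  {"dx": 1.1, "dy": 0.25, "dz": -2.8, "spin": 0, "hand": 1},
  {"dx": 1.1, "dy": 0.25, "dz": -2.8, "spin": 0, "hand": 1},
  {"dx": 1.1, "dy": 0.25, "dz": -2.8, "spin": 0, "hand": 1},
])

```text
t: 14.18
eef_pos: [0.4893, -0.1581, 0.3585]
ee_rot: [0.385, 1.571, -2.53]
force: [-1.4, -0.4, 0.2]
width: 0.0313
```

```bash
python3 look.py i3
```

```text
t 14.18 pos [ 0.4893 -0.1581  0.3585] yang -76.99 down [-0. -0. -1.] F [-1.4 -0.4  0.2] w 0.0313
mouth [ 0.5309 -0.1485  0.0982] axis angle err 0.04 along -8.5 lat y -0.5 lat inplane 0.1
proj mouth,tip (crop) [[588.0, 121.0], [587.0, 132.0]]
```

View pics/i3x.png

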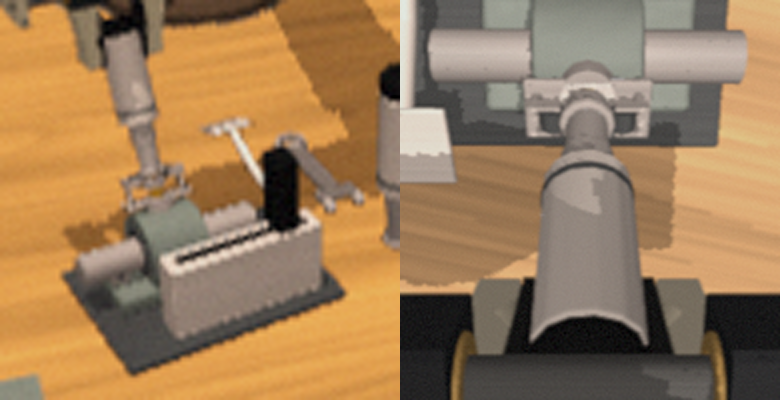

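Emit:
apply_moves([
  {"dx": 0.6, "dy": 0.1, "dz": -1.4, "spin": 0, "hand": 1},
  {"dx": 0.6, "dy": 0.1, "dz": -1.4, "spin": 0, "hand": 1},
  {"dx": 0.6, "dy": 0.1, "dz": -1.4, "spin": 0, "hand": 1},
  {"dx": 0.6, "dy": 0.1, "dz": -1.4, "spin": 0, "hand": 1},
  {"dx": 0, "dy": 0, "dz": 0, "spin": 0, "hand": 1},
])

```text
t: 14.9
eef_pos: [0.4914, -0.1579, 0.354]
ee_rot: [1.626, 1.57, -1.288]
force: [-5.4, -0.4, 8.1]
width: 0.0311
```

```bash
python3 look.py i4; python3 -c "
from h import *
s=st();print(s['moment'])"
```

```text
t 14.9 pos [ 0.4914 -0.1579  0.354 ] yang -76.97 down [ 0. -0. -1.] F [-5.4 -0.4  8.1] w 0.0311
mouth [ 0.5332 -0.1484  0.0937] axis angle err 0.02 along -13.5 lat y -0.8 lat inplane 0.4
proj mouth,tip (crop) [[588.0, 121.0], [586.0, 140.0]]
[0.09635661 1.85851757 0.05276417]
```

View pics/i4x.png

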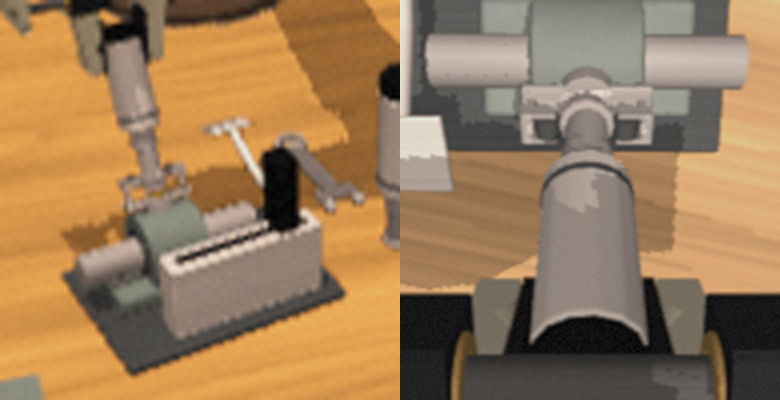

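Emit:
apply_moves([
  {"dx": 0.6, "dy": 0.1, "dz": -1.4, "spin": 0, "hand": 1},
  {"dx": 0.6, "dy": 0.2, "dz": -1.4, "spin": 0, "hand": 1},
  {"dx": 0.6, "dy": 0.1, "dz": -1.4, "spin": 0, "hand": 1},
  {"dx": 0, "dy": 0, "dz": 0, "spin": 0, "hand": 1},
  {"dx": 0, "dy": 0, "dz": 0, "spin": 0, "hand": 1},
])

```text
t: 15.62
eef_pos: [0.4932, -0.1574, 0.3496]
ee_rot: [1.674, 1.57, -1.24]
force: [-5.1, -0.3, 7.5]
width: 0.0313
```

Emit:
apply_moves([
  {"dx": 0.6, "dy": 0.1, "dz": -1.4, "spin": 0, "hand": 1},
  {"dx": 0.6, "dy": 0.2, "dz": -1.4, "spin": 0, "hand": 1},
  {"dx": 0, "dy": 0, "dz": 0, "spin": 0, "hand": 1},
  {"dx": 0, "dy": 0, "dz": 0, "spin": 0, "hand": 1},
  {"dx": 0, "dy": 0, "dz": 0, "spin": 0, "hand": 1},
])

```text
t: 16.25
eef_pos: [0.494, -0.1574, 0.3483]
ee_rot: [1.401, 1.57, -1.512]
force: [-10.2, 2.0, 20.3]
width: 0.0311
```

```bash
python3 look.py i5; python3 -c "
from h import *
s=st();print(s['moment'])"
```

```text
t 16.25 pos [ 0.494  -0.1574  0.3483] yang -76.94 down [ 0.    -0.001 -1.   ] F [-10.2   2.   20.3] w 0.0311
mouth [ 0.5357 -0.148   0.088 ] axis angle err 0.01 along -19.8 lat y -1.1 lat inplane 0.5
proj mouth,tip (crop) [[588.0, 121.0], [585.0, 149.0]]
[0.79097242 4.09128744 0.15719657]
```

View pics/i5x.png

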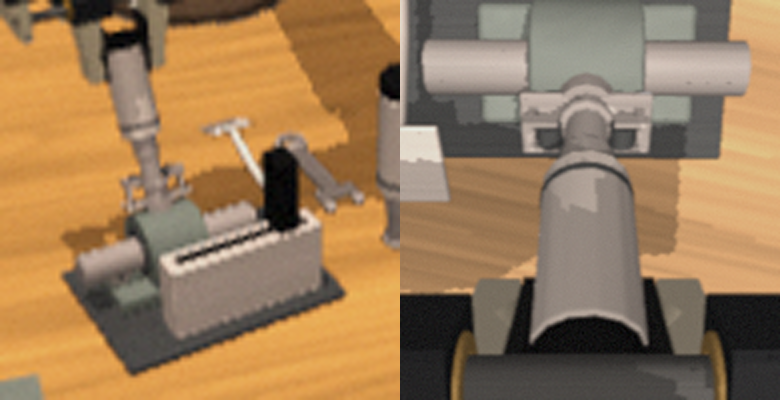

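Emit:
apply_moves([
  {"dx": 0.3, "dy": 0.3, "dz": -0.7, "spin": 0, "hand": 1},
  {"dx": 0.2, "dy": 0.3, "dz": -0.7, "spin": 0, "hand": 1},
  {"dx": 0, "dy": 0, "dz": 0, "spin": 0, "hand": 1},
  {"dx": 0, "dy": 0, "dz": 0, "spin": 0, "hand": 1},
  {"dx": 0, "dy": 0, "dz": 0, "spin": 0, "hand": 1},
])

```text
t: 16.98
eef_pos: [0.4942, -0.1571, 0.3483]
ee_rot: [1.405, 1.569, -1.508]
force: [-15.8, 0.5, 31.9]
width: 0.0311
```

```bash
python3 look.py i6; python3 -c "
from h import *
s=st();print(s['moment'])
a=viewer.grab_frame('scene');save('i6s',cv2.resize(a[165:225,170:240],None,fx=8,fy=8,interpolation=cv2.INTER_CUBIC))
a=cv2.imread('pics/i6.png');cv2.imwrite('pics/i6w.png',cv2.resize(a[110:200,200:310],None,fx=6,fy=6,interpolation=cv2.INTER_CUBIC))
"
```

```text
t 16.98 pos [ 0.4942 -0.1571  0.3483] yang -76.92 down [ 0.    -0.002 -1.   ] F [-15.8   0.5  31.9] w 0.0311
mouth [ 0.5359 -0.148   0.0879] axis angle err 0.05 along -19.9 lat y -1.1 lat inplane 0.7
proj mouth,tip (crop) [[588.0, 121.0], [585.0, 150.0]]
[0.7169592  5.96021224 0.1438424 ]
```

View pics/i6w.png

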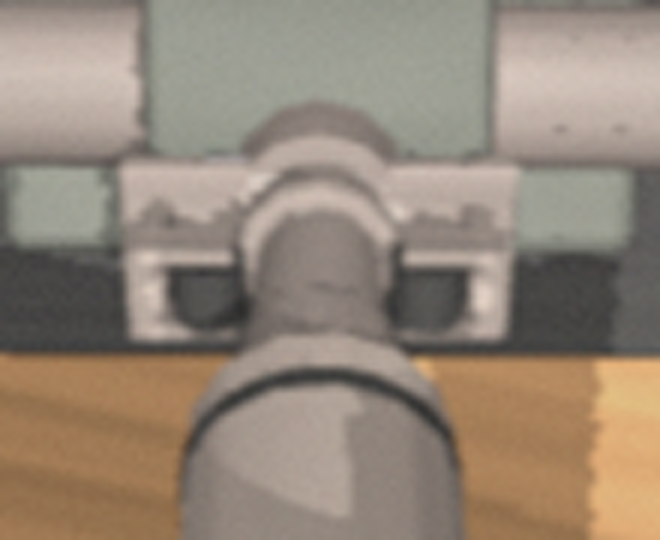

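View pics/i6s.png

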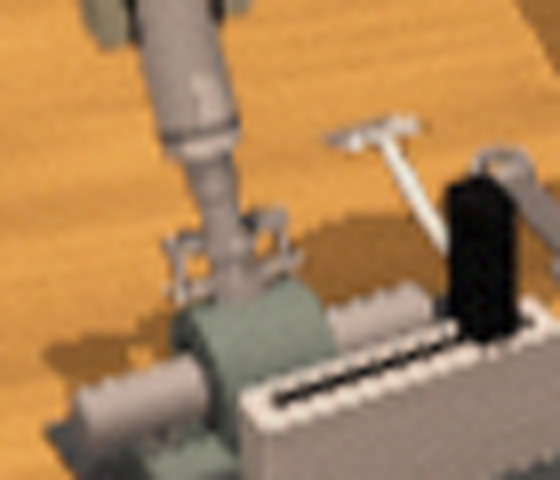

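Emit:
apply_moves([
  {"dx": 0, "dy": 0, "dz": 0, "spin": 0, "hand": 1},
  {"dx": 0, "dy": 0, "dz": 0, "spin": 0, "hand": 1},
  {"dx": 0, "dy": 0, "dz": 0, "spin": 0, "hand": 1},
  {"dx": 0, "dy": 0, "dz": 0, "spin": 0, "hand": 1},
  {"dx": 0, "dy": 0, "dz": 0, "spin": 0, "hand": 1},
])

```text
t: 17.75
eef_pos: [0.4942, -0.1571, 0.3483]
ee_rot: [1.385, 1.569, -1.528]
force: [-16.2, 0.5, 30.9]
width: 0.0311
```

Run:
```python
from h import *
s,im=wr('j1');rep(s)
a=cv2.imread('pics/i5.png')[110:300,200:310].astype(int);b=im[110:300,200:310,::-1].astype(int)
# gun slip check: groove row in column 254
i3=cv2.imread('pics/i3.png')
for n,x in (('i3',i3),('i5',cv2.imread('pics/i5.png')),('j1',im)):
    col=x[165:185,250:258].mean((1,2)); print(n,'groove row',165+col.argmin(),col.min().round(), 'cap edge', 240+np.abs(np.diff(x[240:270,250:258].mean((1,2)))).argmax())
t=viewer.grab_frame('top');save('j1t',cv2.resize(t[130:280,180:360],None,fx=4,fy=4,interpolation=cv2.INTER_CUBIC))
```

```text
t 17.75 pos [ 0.4942 -0.1571  0.3483] yang -76.92 down [ 0.    -0.002 -1.   ] F [-16.2   0.5  30.9] w 0.0311
i3 groove row 172 62.0 cap edge 247
i5 groove row 172 61.0 cap edge 247
j1 groove row 172 60.0 cap edge 247
```

View pics/j1t.png

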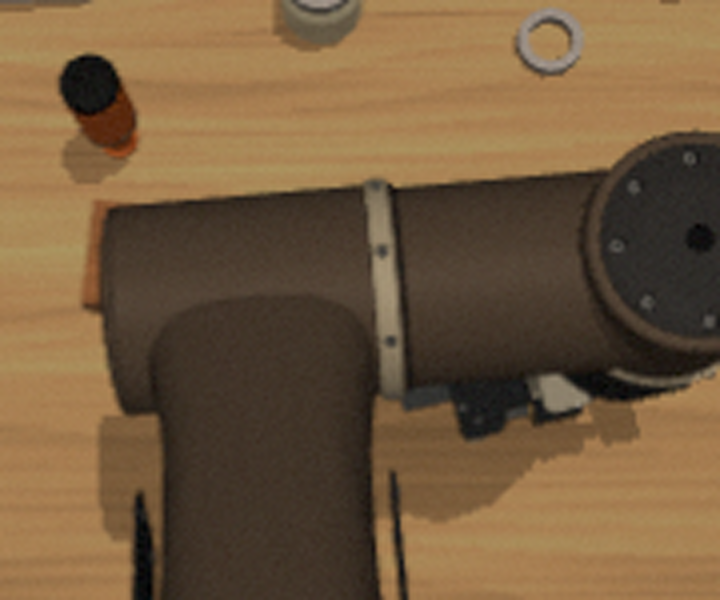

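```bash
python3 -c "
from h import *
rep(st()); print(arm.job_done())"
```

```text
t 17.85 pos [ 0.4942 -0.1571  0.3483] yang -76.92 down [ 0.    -0.002 -1.   ] F [-15.7   0.6  32.8] w 0.0314
the job is handed in; nothing more can be done
None
```

I opened the guard, seated the gun on the nipple and pressed the collar down to a hard stop. The job was handed in at 17.9 s with the gun still gripped at 60 N.

**What I did**
- **Guard:** I slid it along +y until it met its stop, at about 71 mm by my measurement with about 11 N resisting. Later pictures showed it still open.
- **Gun:** I took the small grey gun from the holder. The moves could not tilt the tool, so I pivoted the gun 0.40 rad in a light grip against the rim of its hole, then tightened to 60 N.
- **Pressing:** I set the nose on the nipple and pressed along its axis.

**Last checks**
- **Hard stop:** 1.5 mm more of commanded push moved the gun only about 0.1 mm. The force rose from about 25 to 38 N and ran nearly along the nipple.
- **Hold:** Pose and force stayed steady over the last 0.6 s, and the gun had not slipped in the grip.
- **Disagreement:** My position estimate put the stop about 1.1 mm short of the nominal 21 mm below the tip. I put this down to calibration and grasp-height error, because the force behaved like the stop. I could not see the collar itself to confirm it.
- **Bystanders:** The pictures showed no bystander moved, but the arm hid part of the bench in the final top view.

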